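Shut down the air station: release two nozzles, then scrape the slab clean

TASK

Shut the air station down and clear its steel slab: first pull back the spring sleeve of each of the two couplers so that its air nozzle pops loose, letting each sleeve snap fully forward again, and only when both are loose draw the nozzles out and lay both flat in the wooden tool tray. Then take the scraper block, push every metal chip off the slab into the grey chip tray with it (the chips are sharp: never touch them with the fingers), and stand the scraper upright back on its rubber mat. Leave everything else on the bench where it is.

Things in the scene. Friction and masses are not known exactly. Their poses are not given: they have to be found in the camera images.
- coupler: Fixed air outlet with two level couplers side by side, upright. Origin on the bench, z up. Grey foot plate 145 x 160 mm (x = -40 to +105 mm), 10 mm thick. Coupler axes run along x at y = +45 mm (no. 1) and -45 mm (no. 2), z = 60 mm; the nozzles point to -x. An aluminium block 150 mm wide stands at x = +53 to +103 mm, top at z = 85 mm, brass cap in its middle to 97 mm.
- sleeve_grip1 (a point): Point on the axis of coupler 1, moving with its steel spring sleeve (at coupler x = +21 mm when home); axes are the coupler's. The sleeve is a hollow level cylinder 30 mm across, from 13 mm on the nozzle side (-x) to 15 mm on the other side (+x) of this point, with a collar 36 mm across and 6 mm long at its nozzle end. Nothing below it above z = 10 mm.
- sleeve1 (a joint): Travel of sleeve 1 in m: 0 = fully forward (home), 0.010 = fully back, away from the nozzle, to the coupler's +x. The spring takes 7 N to start, 14 N at full travel; let go, it snaps home. Past about 0.007 the nozzle is unlatched and a slow ejector pushes it 14 mm out in about half a second: hold the sleeve back that long.
- nozzle1: Loose air nozzle, 150 g. Origin at the centre of its aluminium grip, 50 mm long (x), 24 x 24 mm. Brass tip to -60 mm in its x, 10 mm nipple with 17 mm collar to +59 mm. Latched at coupler x -35, y +45, z 60 mm, axes as the coupler's, on a saddle bar 16 mm wide (coupler x -90 to -12, top z 48). Popped: x -49, still on the saddle. Draw it out 45 mm more along -x, then lift.
- sleeve_grip2 (a point): Point on the axis of coupler 2, moving with its steel spring sleeve (at coupler x = +21 mm when home); axes are the coupler's. The sleeve is a hollow level cylinder 30 mm across, from 13 mm on the nozzle side (-x) to 15 mm on the other side (+x) of this point, with a collar 36 mm across and 6 mm long at its nozzle end. Nothing below it above z = 10 mm.
- sleeve2 (a joint): Travel of sleeve 2 in m: 0 = fully forward (home), 0.010 = fully back, away from the nozzle, to the coupler's +x. The spring takes 7 N to start, 14 N at full travel; let go, it snaps home. Past about 0.007 the nozzle is unlatched and a slow ejector pushes it 14 mm out in about half a second: hold the sleeve back that long.
- nozzle2: Loose air nozzle, 150 g. Origin at the centre of its aluminium grip, 50 mm long (x), 24 x 24 mm. Brass tip to -60 mm in its x, 10 mm nipple with 17 mm collar to +59 mm. Latched at coupler x -35, y -45, z 60 mm, axes as the coupler's, on a saddle bar 16 mm wide (coupler x -90 to -12, top z 48). Popped: x -49, still on the saddle. Draw it out 45 mm more along -x, then lift.
- tool_tray: Fixed open wooden tray 170 x 150 mm (x, y), walls 5 mm thick and 16 mm high, inner floor 5 mm above the bench. Origin at the centre of its underside, z up. Empty at the start; room for both nozzles side by side, lying along its y.
- slab: Fixed steel slab 170 x 240 mm (x, y), top at 45 mm above its origin (centre of its underside on the bench), z up. Rails along both long sides (inner faces at x = +-79 mm) rise 14 mm above the top. The +y end (y = +120 mm) is open and drops to the bench; at the -y end (y = -120 mm) the slab ends over the chip tray.
- tray_in (a point): Centre of the inner floor of the grey chip tray fixed to the slab's -y end, 4 mm above the bench; axes are the slab's. Inside 162 mm (x) by 106 mm (y), walls up to 43 mm above the bench, just below the slab's top.
- mat: Fixed black rubber mat 110 x 80 mm (x, y), 4 mm thick, the scraper's place. Origin at the centre of its underside on the bench; z up.
- scraper: Loose scraper block, 220 g: steel foot 64 x 36 mm (x, y), 10 mm high, with a wooden grip 50 mm long (x), 22 mm thick (y) up to 53 mm above the foot's underside. Origin at the centre of the underside, z up along the grip. Its long faces do the wiping; it covers less than half the slab's width.
- chip1: Loose sharp brass chip on the slab at the start, 7 mm high, a sawn bar end 20 x 12 mm; origin at the underside near its middle. May be absent.
- chip2: Loose sharp brass chip on the slab at the start, 7 mm high, a punched disc 18 mm across; origin at the underside near its middle. May be absent.
- chip3: Loose sharp brass chip on the slab at the start, 7 mm high, an L-shaped offcut 16 x 14 mm; origin at the underside near its middle. May be absent.
- chip4: Loose sharp brass chip on the slab at the start, 7 mm high, a sawn bar end 20 x 12 mm; origin at the underside near its middle. May be absent.
- chip5: Loose sharp brass chip on the slab at the start, 7 mm high, a punched disc 18 mm across; origin at the underside near its middle. May be absent.
- chip6: Loose sharp brass chip on the slab at the start, 7 mm high, an L-shaped offcut 16 x 14 mm; origin at the underside near its middle. May be absent.
- chip7: Loose sharp brass chip on the slab at the start, 7 mm high, a sawn bar end 20 x 12 mm; origin at the underside near its middle. May be absent.
- hammer: Bystander: hammer lying on the bench; leave it alone.
- screwdriver: Bystander: wooden-handled screwdriver lying on the bench; leave it alone.
- wrench: Bystander: wrench lying on the bench; leave it alone.
- tin: Bystander: open steel tin, 60 mm across, 50 mm high; leave it alone.
- brass_block: Bystander: brass block 50 x 40 x 25 mm; leave it alone.
Not all that is in view belongs to the job. There is more than one size of the mat; the job needs the smallest.

How it is judged:
On the way, in this order (a step that is already met when the one before it is completed fails the run):
1. one of the sleeves is pulled back (value of joint any of sleeve1, sleeve2 above 0.007 m), for 0.1 s.
2. both sleeves have snapped fully forward and both nozzles lie popped loose on their saddles (value of joint each of sleeve1, sleeve2 below 0.0015 m and x of nozzle1 in the frame of coupler between -0.075 and -0.043 m and y of nozzle1 in the frame of coupler between 0.033 and 0.057 m and z of nozzle1 in the frame of coupler between 0.052 and 0.068 m and x of nozzle2 in the frame of coupler between -0.075 and -0.043 m and y of nozzle2 in the frame of coupler between -0.057 and -0.033 m and z of nozzle2 in the frame of coupler between 0.052 and 0.068 m), for 0.2 s.
3. both nozzles lie flat in the wooden tool tray, let go (x of nozzle1 in the frame of tool_tray between -0.08 and 0.08 m and y of nozzle1 in the frame of tool_tray between -0.07 and 0.07 m and z of each of nozzle1, nozzle2 in the frame of tool_tray below 0.026 m and angle between nozzle1's own x axis and vertical between 1.4 and 1.75 rad and x of nozzle2 in the frame of tool_tray between -0.08 and 0.08 m and y of nozzle2 in the frame of tool_tray between -0.07 and 0.07 m and angle between nozzle2's own x axis and vertical between 1.4 and 1.75 rad and contact force between the fingers and nozzle1 below 0.3 N and contact force between the fingers and nozzle2 below 0.3 N and linear speed of each of nozzle1, nozzle2 below 0.05 m/s), for 0.2 s.
4. every chip is in the chip tray (x of chip1 in the frame of tray_in between -0.085 and 0.085 m and y of chip1 in the frame of tray_in between -0.056 and 0.056 m and z of each of chip1, chip2, chip3, chip4, chip5, chip6, chip7 in the frame of tray_in below 0.035 m and x of chip2 in the frame of tray_in between -0.085 and 0.085 m and y of chip2 in the frame of tray_in between -0.056 and 0.056 m and x of chip3 in the frame of tray_in between -0.085 and 0.085 m and y of chip3 in the frame of tray_in between -0.056 and 0.056 m and x of chip4 in the frame of tray_in between -0.085 and 0.085 m and y of chip4 in the frame of tray_in between -0.056 and 0.056 m and x of chip5 in the frame of tray_in between -0.085 and 0.085 m and y of chip5 in the frame of tray_in between -0.056 and 0.056 m and x of chip6 in the frame of tray_in between -0.085 and 0.085 m and y of chip6 in the frame of tray_in between -0.056 and 0.056 m and x of chip7 in the frame of tray_in between -0.085 and 0.085 m and y of chip7 in the frame of tray_in between -0.056 and 0.056 m), for 0.2 s.
At the end, for the whole second after the job is handed in: Both sleeves are fully forward (within 1.5 mm), both nozzles lie flat inside the tool tray, every chip lies inside the chip tray, and the scraper stands upright on its mat, its centre within 40 mm of the mat's centre along each side; everything at rest and released (all of step 4 and x of nozzle1 in the frame of tool_tray between -0.08 and 0.08 m and y of nozzle1 in the frame of tool_tray between -0.07 and 0.07 m and z of each of nozzle1, nozzle2 in the frame of tool_tray below 0.026 m and angle between nozzle1's own x axis and vertical between 1.4 and 1.75 rad and x of nozzle2 in the frame of tool_tray between -0.08 and 0.08 m and y of nozzle2 in the frame of tool_tray between -0.07 and 0.07 m and angle between nozzle2's own x axis and vertical between 1.4 and 1.75 rad and x of scraper in the frame of mat between -0.04 and 0.04 m and y of scraper in the frame of mat between -0.04 and 0.04 m and z of scraper in the frame of mat below 0.008 m and angle between scraper's own z axis and vertical below 0.08 rad and value of joint each of sleeve1, sleeve2 below 0.0015 m and linear speed of each of nozzle1, nozzle2, scraper, chip1, chip2, chip3, chip4, chip5, chip6, chip7 below 0.05 m/s); the robot touches nothing.
It fails at once if the fingers touch a chip (contact force between the fingers and chip1 above 1 N or contact force between the fingers and chip2 above 1 N or contact force between the fingers and chip3 above 1 N or contact force between the fingers and chip4 above 1 N or contact force between the fingers and chip5 above 1 N or contact force between the fingers and chip6 above 1 N or contact force between the fingers and chip7 above 1 N).
It fails at once if another thing on the bench is moved by more than 40 mm (distance of any of hammer, screwdriver, wrench, tin, brass_block from where it was at the start of the episode above 0.04 m).
Of chip1, chip2, chip3, chip4, chip5, chip6, chip7 only 5 to 7 are there at a start; the rules pass over those that are not, and their reading is None.
At some moment in a run one of scraper, chip1, chip2, chip3, chip4, chip5, chip6, chip7 may be knocked a few centimetres aside while the robot is not near it.
Once in a run the grip may slacken for a moment while it holds something.
It also fails if it takes over 200 s, if anything falls off the work surface, if the arm or the gripper's body presses on something with over 40 N, if the wrist force passes 120 N, or if a joint passes its speed limit or range.

ROBOT

A 7-joint arm with a two-finger parallel gripper is mounted at the origin on the work surface. World frame = base frame: x ahead of the robot, y to its left, z up, the work surface at z = 0. Lengths are in m, angles in rad, forces in N, time in s.
With the tool pointing down it reaches from about 0.35 to 0.9 m from the base axis. Payload 8.1 kg.
Tool frame: the origin (TCP) lies midway between the tips of the shut fingers; the grasp point (between the pads) lies arm.grasp_offset behind it (arm.grasp_offset is the distance from the TCP to the grasp point, in m); z points along the fingers, y is the line along which they close (so a half turn about z gives the same grasp; the last joint's range is limited). The gripper opens to 92 mm and grips with 3 to 60 N. Pads are 19 mm wide; open, the fingers measure 130 mm over their backs; the gripper's body (75 mm by 190 mm) begins 47 mm behind the grasp point.
Start: joints at [1.161, 0.434, 0.025, 1.573, -0.012, 1.134, -0.075], TCP at [0.189, -0.596, 0.227] pointing down, gripper open.
Joint ranges: [-2.62, 2.62], [-0.44, 2.09], [-1.27, 1.32], [0.08, 2.57], [-1.32, 4.46], [0.12, 2], [-2.74, 2.74]. Speed limits (rad/s): [2.22, 2.22, 3.01, 3.01, 3.14, 3.14, 3.14].

INTERFACE

Orientations are given as a rotation vector (axis times angle).
In Python, from cell import observe, imaging, arm gives the robot as it stands.
- The arm moves only by the tool apply_moves, never from a script. Its argument "commands" is a list of rows, each a list of 5 numbers: the opening in per cent of the stroke, from 0 (shut) to 100 (fully open), then the shift along the world's x, y, z in units of 0.06 m (1.0 is 0.06 m), then the turn about the world's z in units of 0.5 rad (1.0 is 0.5 rad). A call has 1 to 12 rows; each row shifts and turns the commanded pose from where the row before left it; what a row does not reach is not made up. A row lasts 1/8 s, in which the tool goes at most 62.5 mm and 10.7 degrees, less where a joint would pass 70% of its speed; a pose out of reach is approached as far as the arm can. A call with a number of a shift or a turn outside -1 to 1 is refused whole. A call with a gripper value outside its range is refused whole. The fingers move at their own pace and stop on an object; "newtons" is the grip in N (left out, the last holds). Time passes only in rows, so rows that do not move let the fingers close. It gives the time, the measured TCP pose, the force, the opening and the grip force at its end, in the units of the state.
- observe(): the state, without advancing time (a new reading comes with each control period).
- imaging.get_image(name): name is "side" or "top" or "wrist"; returns (picture, depth): 384x512x3 uint8, red, green, blue; 384x512 float32, m along the optical axis (not along the pixel's ray), 0 where there is no reading.
- imaging.camera_params(name): a dict with "camera_matrix" (3x3 intrinsics, pixels), "origin" and "rotation" of the camera in the world; the wrist camera has in their place "tool_from_camera" (4x4, takes a point from camera to tool coordinates, whose origin is the TCP and whose axes are the flange's). Camera axes: x right, y up, looking along -z (the intrinsics and any distortion apply to the point x, -y, -z); pixel columns grow to the right and rows downward; lengths in m; the calibration is good to about 2 mm. A picture is of the moment at which its call begins: read the wrist's pose just before it. camera_params takes no time and is no camera call.
- arm.sign_off(): hands the job in; it is judged then, once.
The state is a dict: "clock": time; "joints": joint angles; "dq": joint speeds; "joint_efforts": joint torques, N m; "position": TCP position; "ee_rot": TCP orientation; "force": force on the tool from outside, world axes, zero at the start; "ft_torque": the same for the moment, N m; "width": opening from 0.0 (shut) to 1.0 (fully open); "gripper_force": force on a finger pad.
Only numpy, scipy, OpenCV 4.12 (cv2) and the standard library are available. Lean on these libraries where they do the work, as an engineer would, in place of code of your own. Each camera call takes 0.05 s, during which the arm holds its last target. There are 200 camera calls.

## Working session

There is one attempt and no reset: what is moved stays moved. The work goes in short steps, Python scripts to look and compute and a tool call to move; the robot and the scene stay as the last step left them, time stands still between calls to the robot, and variables do not carry over. Pictures are saved under pics/ and viewed, at most 14 in all, crops included, and the job is handed in when it is done.

Besides the shell and the picture viewer there is one more tool, called after ">>>" as name(argument=value, ...) on one line, values as JSON. apply_moves: Moves the arm, as the interface text tells. Its arguments: {"type":"object","properties":{"commands":{"type":"array"},"newtons":{"type":"number"}},"required":["commands"]}

```bash
ls; mkdir -p pics
cat > h.py <<'E'
import numpy as np, cv2
from cell import observe, imaging, arm
from scipy.spatial.transform import Rotation as R
def shot(n):
    s=observe(); p,d=imaging.get_image(n); c=imaging.camera_params(n)
    K=np.array(c["camera_matrix"])
    if "origin" in c:
        T=np.eye(4); r=np.array(c["rotation"]); T[:3,:3]=r if r.shape==(3,3) else R.from_rotvec(r).as_matrix(); T[:3,3]=c["origin"]
    else:
        W=np.eye(4); W[:3,:3]=R.from_rotvec(s["ee_rot"]).as_matrix(); W[:3,3]=s["position"]
        T=W@np.array(c["tool_from_camera"])
    np.savez(f"pics/{n}.npz",p=p,d=d,K=K,T=T)
    return p,d,K,T
def load(n):
    z=np.load(f"pics/{n}.npz"); return z["p"],z["d"],z["K"],z["T"]
def world(u,v,K,T,d=None,z=None):
    r=np.array([(u-K[0,2])/K[0,0],-(v-K[1,2])/K[1,1],-1.0])
    if z is not None:
        w=T[:3,:3]@r; return T[:3,3]+w*(z-T[2,3])/w[2]
    return T[:3,:3]@(r*d)+T[:3,3]
def cloud(d,K,T):
    v,u=np.mgrid[:d.shape[0],:d.shape[1]]
    P=np.stack([(u-K[0,2])/K[0,0]*d,-(v-K[1,2])/K[1,1]*d,-d],-1)
    return P@T[:3,:3].T+T[:3,3]
E
python3 - <<'E'
from h import *
for n in ("top","side"):
    p,d,K,T=shot(n); print(n,K,T,imaging.camera_params(n).keys())
    cv2.imwrite(f"pics/{n}0.png",cv2.resize(p[...,::-1],(800,600),interpolation=cv2.INTER_CUBIC))
print(observe(),arm.grasp_offset)
E
```

```text
pics
top [[353.90530363   0.         264.75337254]
 [  0.         353.90530363 190.81766949]
 [  0.           0.           1.        ]] [[-3.97272278e-03  9.93083941e-01 -1.17339264e-01  3.31658012e-01]
 [-9.99992105e-01 -3.95601086e-03  3.75326688e-04 -2.78724064e-02]
 [-9.14644959e-05  1.17339829e-01  9.93091817e-01  1.15276090e+00]
 [ 0.00000000e+00  0.00000000e+00  0.00000000e+00  1.00000000e+00]] dict_keys(['camera_matrix', 'origin', 'rotation'])
side [[348.57382568   0.         260.2995086 ]
 [  0.         348.57382568 190.54656659]
 [  0.           0.           1.        ]] [[ 0.9878792   0.11946016 -0.09911591  0.38341515]
 [-0.15478687  0.71020022 -0.68677265 -0.61163724]
 [-0.01164983  0.69379025  0.72008289  0.71102403]
 [ 0.          0.          0.          1.        ]] dict_keys(['camera_matrix', 'origin', 'rotation'])
{'clock': 0.1, 'joints': array([ 1.16137546,  0.43514515,  0.02499103,  1.57399366, -0.01162247,
        1.13403419, -0.07511271]), 'dq': array([-8.54540635e-04, -4.96596332e-04, -3.04456563e-05, -1.16874496e-03,
       -1.09314996e-03,  7.16525859e-04,  1.72592215e-05]), 'joint_efforts': array([ 3.51181901e-03, -6.69127607e+01,  9.88490582e-01, -3.15145898e+01,
       -6.04175753e-02,  3.72895680e-02,  4.48328001e-05]), 'position': array([ 0.18857424, -0.59538461,  0.22603355]), 'ee_rot': array([-3.10334335e+00, -4.79685077e-01,  5.24890816e-04]), 'force': array([ 0.534762  , -0.23122614,  0.51301879]), 'ft_torque': array([-0.02161052, -0.01238918, -0.00962301]), 'gripper_force': 0.0, 'width': 1.00155221184146} 0.0188
```

View pics/top0.png

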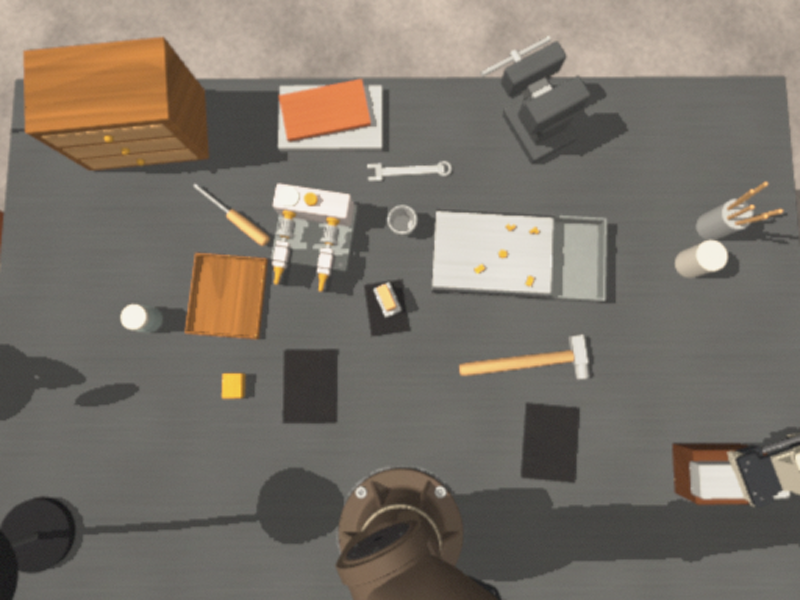

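View pics/side0.png

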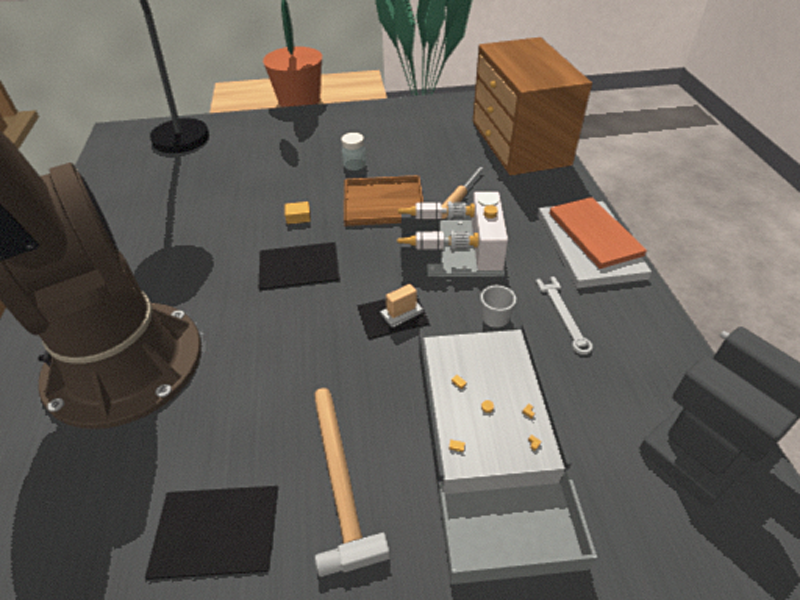

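The top view shows five chips on the slab, at about (510,227), (534,230), (502,254), (479,268) and (530,281) in the 800x600 image. The scraper at (387,299) stands on the smallest mat at (387,307). The couplers are at (285,225) and (330,230), with nozzles toward the robot, and the tool tray is at (227,296).

```bash
cat > m.py <<'E'
from h import *
p,d,K,T=load("top"); C=cloud(d,K,T); Z=C[...,2]
hsv=cv2.cvtColor(p,cv2.COLOR_RGB2HSV)
S=512/800
def box(a,b,c,e):
    m=np.zeros(Z.shape,bool); m[int(b*S):int(e*S),int(a*S):int(c*S)]=1; return m
def rect(m,name):
    q=C[m]; r=cv2.minAreaRect(q[:,:2].astype(np.float32)); print(name,m.sum(),"c",np.round(r[0],4),"size",np.round(r[1],4),"ang",round(r[2],2),"z",np.round(np.median(q[:,2]),4))
rect(box(262,175,365,225)&(abs(Z-.085)<.008),"block")
rect(box(420,200,560,305)&(Z>.025)&(Z<.052),"slab top+")
rect(box(420,200,625,310)&(Z>.025),"slab+tray")
rect(box(175,240,275,345)&(Z>.010)&(Z<.03),"tray rim")
rect(box(175,240,275,345)&(hsv[...,1]>90),"tray col")
rect(box(360,270,415,340)&(Z>.045),"grip top")
rect(box(360,270,415,340)&(Z>.008),"scraper all")
rect(box(355,270,415,345)&(p.max(-1)<45),"mat dark")
print("bench z",np.median(Z[box(420,420,500,450)]))
y=(hsv[...,1]>110)&(hsv[...,2]>120)&box(435,212,555,295)
n,l,st,ce=cv2.connectedComponentsWithStats(y.astype(np.uint8))
for i in range(1,n):
    if st[i,4]>4: print("chip",st[i,4],np.round(world(*ce[i],K,T,z=.052),4), "z",np.round(np.median(Z[l==i]),3))
for n,(u,v) in dict(tip1=(279,284),tip2=(322,290),n1=(281,257),n2=(325,262),s1=(287,218),s2=(331,224)).items(): 
    print(n,np.round(world(u*S,v*S,K,T,z=.072 if n[0]!='t' else .06),4),"dz",np.round(C[int(v*S),int(u*S)],4))
E
python3 m.py
python3 - <<'E'
import sys; sys.path.insert(0,'.')
import cv2
p=cv2.imread('pics/top0.png')[170:360,160:440]
cv2.imwrite('pics/c1.png',cv2.resize(p,(800,543),interpolation=cv2.INTER_CUBIC))
E
```

```text
block 704 c [0.6412 0.1785] size [0.1507 0.0798] ang 81.02 z 0.0859
slab top+ 3690 c [ 0.5563 -0.197 ] size [0.2576 0.1684] ang 86.52 z 0.0455
slab+tray 4475 c [ 0.4806 -0.2262] size [0.3784 0.3207] ang 86.63 z 0.0457
tray rim 434 c [0.4945 0.3547] size [0.1657 0.2088] ang 85.19 z 0.0153
tray col 2550 c [0.4723 0.1986] size [0.4871 0.2169] ang 82.15 z 0.0059
grip top 118 c [0.4104 0.0041] size [0.1698 0.0216] ang 23.83 z 0.0575
scraper all 252 c [0.4142 0.0229] size [0.1812 0.0724] ang 10.82 z 0.0192
mat dark 43 c [ 0.4677 -0.0023] size [0.0531 0.0127] ang 21.62 z 0.0042
bench z 0.000438790799251243
chip 14 [ 0.607  -0.2246  0.052 ] z 0.051
chip 14 [ 0.5998 -0.2734  0.052 ] z 0.052
chip 20 [ 0.5521 -0.2081  0.052 ] z 0.053
chip 21 [ 0.5217 -0.1602  0.052 ] z 0.052
chip 22 [ 0.4966 -0.2608  0.052 ] z 0.052
tip1 [0.4903 0.2404 0.06  ] dz [0.4988 0.2524 0.0188]
tip2 [0.4779 0.1544 0.06  ] dz [0.4836 0.1594 0.032 ]
n1 [0.5427 0.2348 0.072 ] dz [0.5444 0.2377 0.071 ]
n2 [0.5323 0.1473 0.072 ] dz [0.5344 0.1473 0.0721]
s1 [0.622  0.2247 0.072 ] dz [0.6236 0.2269 0.072 ]
s2 [0.6093 0.1365 0.072 ] dz [0.6108 0.1393 0.0707]
```

View pics/c1.png

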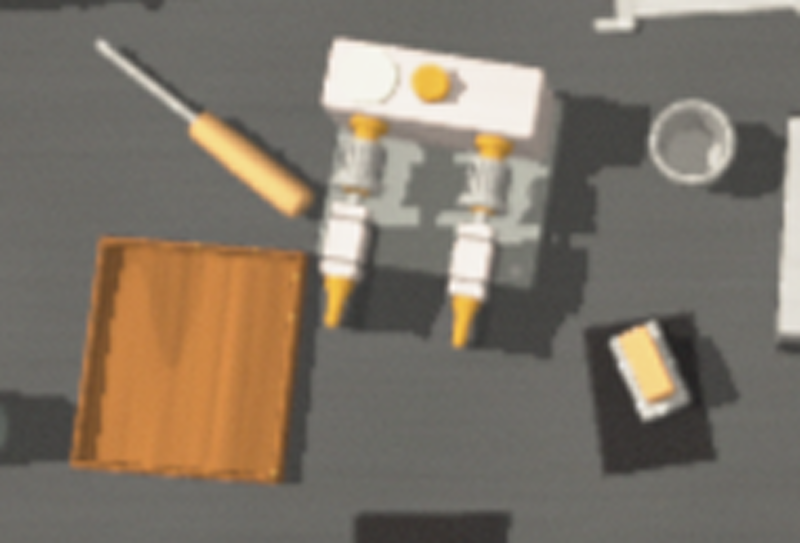

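>>> apply_moves(commands=[[100,0.4,0.6,0.12,-0.075],[100,0.4,0.6,0.12,-0.075],[100,0.4,0.6,0.12,-0.075],[100,0.4,0.6,0.12,-0.075],[100,0.4,0.6,0.12,-0.075],[100,0.4,0.6,0.12,-0.075],[100,0.4,0.6,0.12,-0.075],[100,0.4,0.6,0.12,-0.075],[100,0.4,0.6,0.12,-0.075],[100,0.4,0.6,0.12,-0.075],[100,0.4,0.6,0.12,-0.075],[100,0.4,0.6,0.12,-0.075]])

```text
clock: 1.6
position: [0.4771, -0.1626, 0.3132]
ee_rot: [3.133, -0.227, -0.001]
force: [0.7, 0.3, -0.1]
width: 0.999
gripper_force: 0.0
```

>>> apply_moves(commands=[[100,0.1,0.7,0.1,0],[100,0.1,0.7,0.1,0],[100,0.1,0.7,0.1,0],[100,0.1,0.7,0.1,0],[100,0.1,0.7,0.1,0],[100,0.1,0.7,0.1,0],[100,0.1,0.7,0.1,0],[100,0.1,0.7,0.1,0],[100,0,0,0,0],[100,0,0,0,0]])

```text
clock: 2.85
position: [0.5246, 0.1715, 0.3606]
ee_rot: [3.133, -0.225, -0.001]
force: [-1.2, -0.1, 0.3]
width: 1.002
gripper_force: 0.0
```

Run:
```python
from h import *
p,d,K,T=shot("wrist"); print(K,T,imaging.camera_params("wrist")["tool_from_camera"],observe()["position"])
cv2.imwrite("pics/w1.png",cv2.resize(p[...,::-1],(800,600),interpolation=cv2.INTER_CUBIC))
```

```text
[[284.30471236   0.         255.77539341]
 [  0.         284.30471236 185.81149586]
 [  0.           0.           1.        ]] [[-0.14178695  0.95883985  0.24601341  0.58868689]
 [-0.98989664 -0.13760139 -0.03421251  0.16235382]
 [ 0.00104747 -0.24837874  0.96866243  0.51919959]
 [ 0.          0.          0.          1.        ]] [[ 1.11703627e-03  9.68854751e-01  2.47627189e-01  6.45965097e-02]
 [ 9.99999376e-01 -1.07431023e-03 -3.07660102e-04  8.41021620e-05]
 [-3.20495294e-05  2.47627378e-01 -9.68855346e-01 -1.58641132e-01]
 [ 0.00000000e+00  0.00000000e+00  0.00000000e+00  1.00000000e+00]] [0.52472572 0.17092968 0.36070399]
```

View pics/w1.png

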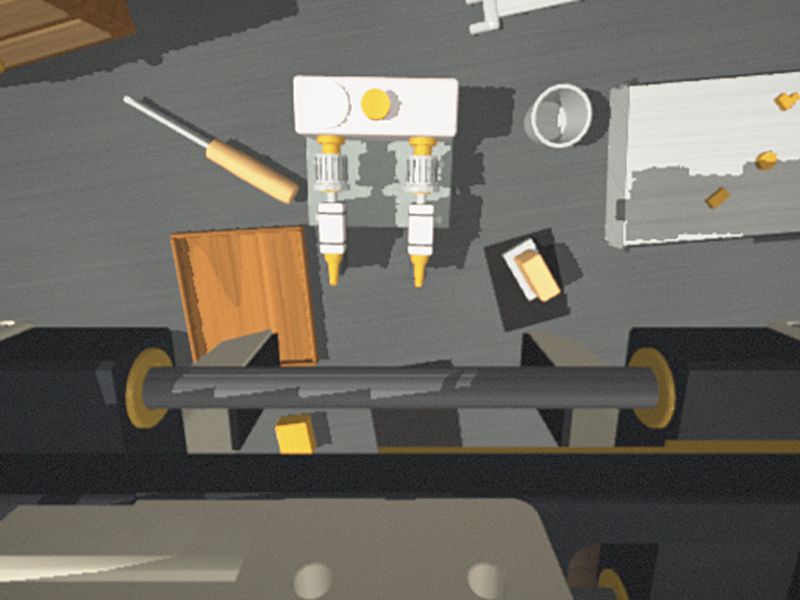

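The wrist view shows both couplers almost parallel to the image columns: nozzle grips at (332,228) and (421,230), tips at (333,284) and (419,286), block (295..457, 77..135). The tray corners are at (171,234), (302,227) and (318,360), and the scraper is on its mat at (530,268).

Run:
```python
from h import *
p,d,K,T=load("wrist");S=512/800;C=cloud(d,K,T);Z=C[...,2]
def w(u,v,z): return np.round(world(u*S,v*S,K,T,z=z),4)[:2]
for n,a in dict(tip1=(333,284,.06),tip2=(419,286,.06),n1front=(332,204,.072),n1back=(332,255,.072),n2front=(422,206,.072),n2back=(420,255,.072),s1=(331,172,.075),s2=(422,172,.075),cap=(375,104,.097),bl1=(294,134,.085),bl2=(457,136,.085)).items(): print(n,w(*a))
for n,a in dict(tA=(171,234,.016),tB=(302,227,.016),tC=(318,360,.016)).items(): print(n,w(*a))
for n,a in dict(mA=(485,246,.004),mB=(548,230,.004),mC=(570,312,.004),mD=(507,330,.004)).items(): print(n,w(*a))
m=np.zeros(Z.shape,bool); m[:100,180:310]=1
def rect(m,n):
    q=C[m][:,:2].astype(np.float32); r=cv2.minAreaRect(q); print(n,m.sum(),r,np.median(Z[m]))
rect(m&(Z>.078)&(Z<.09),"block top")
hs=cv2.cvtColor(p,cv2.COLOR_RGB2HSV)
y,x=np.mgrid[:384,:512]
b=(x>310)&(x<370)&(y>145)&(y<215)
rect(b&(Z>.05),"grip top"); rect(b&(Z>.009)&(Z<.02),"foot"); rect(b&(p.max(-1)<55)&(Z<.008),"mat")
b=(x>100)&(x<212)&(y>135)&(y<240)
rect(b&(hs[...,1]>120)&(Z<.02),"tray")
for q in [(332,228),(421,230),(331,172),(422,172)]: print(C[int(q[1]*S),int(q[0]*S)].round(4))
```

```text
tip1 [0.489  0.2477]
tip2 [0.4738 0.1575]
n1front [0.5719 0.2319]
n1back [0.5217 0.2411]
n2front [0.5574 0.144 ]
n2back [0.5089 0.1524]
s1 [0.6021 0.227 ]
s2 [0.5897 0.1399]
cap [0.6532 0.1747]
bl1 [0.6401 0.2533]
bl2 [0.617  0.1042]
tA [0.5628 0.427 ]
tB [0.5495 0.2787]
tC [0.3883 0.291 ]
mA [0.4966 0.0743]
mB [5.048e-01 4.000e-04]
mC [ 0.4016 -0.0201]
mD [0.3895 0.0574]
block top 3397 ((0.6543464064598083, 0.17537179589271545), (0.14985352754592896, 0.050168685615062714), 80.8703842163086) 0.08553505809964462
grip top 473 ((0.5168728232383728, 0.08718392997980118), (0.20776453614234924, 0.03747829422354698), 48.529075622558594) 0.05745158495633007
foot 266 ((0.46450310945510864, 0.02812226675450802), (0.06384965032339096, 0.03589107096195221), 23.69078826904297) 0.01446507054797963
mat 253 ((0.44893309473991394, 0.028298433870077133), (0.10556812584400177, 0.078781358897686), 8.436010360717773) 0.004520625333928163
tray 6295 ((0.473843514919281, 0.3619883060455322), (0.15013223886489868, 0.16900356113910675), 85.14348602294922) 0.0056897559548501064
[0.5502 0.2365 0.0729]
[0.5345 0.1487 0.0726]
[0.6024 0.228  0.0766]
[0.5898 0.1401 0.0761]
```

>>> apply_moves(commands=[[60,0.469,0.318,-0.3,-0.03],[60,0.469,0.318,-0.7,0],[60,0.469,0.319,-0.7,0],[60,0,0,-0.8,0],[60,0,0,-0.8,0],[60,0,0,-0.6,0],[60,0,0,0,0],[60,0,0,0,0]], newtons=40)

```text
clock: 3.9
position: [0.6102, 0.229, 0.1288]
ee_rot: [-3.131, 0.25, -0.003]
force: [1.6, 1.3, 0.3]
width: 0.601
gripper_force: 0.0
```

>>> apply_moves(commands=[[60,-0.02,-0.013,-0.5,0],[60,0,0,-0.5,0],[60,0,0,-0.43,0],[60,0,0,0,0],[40,0,0,0,0],[25,0,0,0,0],[20,0,0,0,0],[20,0,0,0,0],[20,0,0,0,0]])

```text
clock: 5.03
position: [0.6086, 0.2282, 0.0425]
ee_rot: [3.131, -0.249, 0.002]
force: [-1.4, -2.2, 5.9]
width: 0.328
gripper_force: 40.0
```

>>> apply_moves(commands=[[15,0.055,-0.009,0,0],[15,0.055,-0.009,0,0],[15,0.05,-0.008,0,0],[15,0,0,0,0],[15,0,0,0,0],[15,0,0,0,0],[15,0,0,0,0]])

```text
clock: 5.9
position: [0.6149, 0.2271, 0.0424]
ee_rot: [3.13, -0.247, -0.006]
force: [-12.3, -2.2, 15.2]
width: 0.324
gripper_force: 40.0
```

>>> apply_moves(commands=[[15,0.05,-0.008,0,0],[15,0.03,-0.005,0,0],[15,0,0,0,0],[15,0,0,0,0],[15,0,0,0,0],[15,0,0,0,0],[15,0,0,0,0],[15,0,0,0,0]])

```text
clock: 6.9
position: [0.6185, 0.2266, 0.0423]
ee_rot: [3.13, -0.246, -0.009]
force: [-16.4, -2.7, 17.4]
width: 0.325
gripper_force: 40.0
```

Run:
```python
from h import *
for n in ["wrist","top"]:
    p,d,K,T=shot(n)
    if n=="wrist": cv2.imwrite("pics/w2.png",p[60:300,100:420,::-1].repeat(2,0).repeat(2,1))
    C=cloud(d,K,T); P=C.reshape(-1,3)
    o=np.array([.5773,.1878]);ex=np.array([.9873,-.1587]);ey=np.array([.1587,.9873])
    X=(P[:,:2]-o)@ex;Y=(P[:,:2]-o)@ey
    for s in (1,-1):
        m=(abs(Y-s*.045)<.006)&(P[:,2]>.067)&(P[:,2]<.076)&(X<.0)&(X>-.13); print(n,s,m.sum(),X[m].min() if m.any() else 0,X[m].max() if m.any() else 0)
```

```text
wrist 1 0 0 0
wrist -1 557 -0.04444361841359549 -0.02340644198852858
top 1 0 0 0
top -1 0 0 0
```

View pics/w2.png

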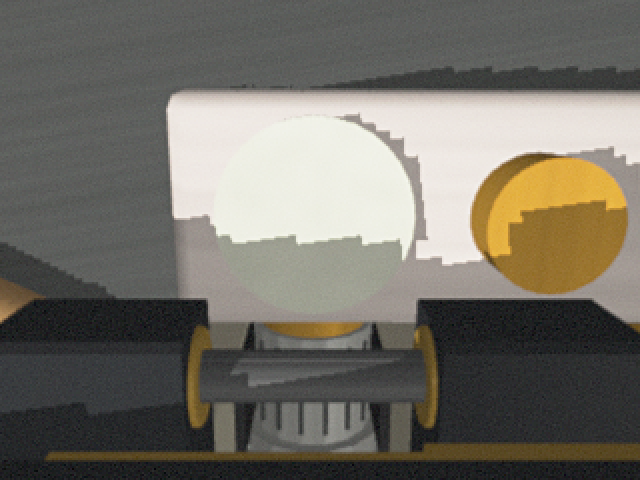

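The sleeve is held back 10 mm, with the fingers well on it. I'm releasing it.

>>> apply_moves(commands=[[60,0,0,0,0],[60,0,0,0,0],[60,0,0,0,0],[60,-0.1,0.016,0.4,0],[60,-0.1,0.016,0.7,0],[60,0,0,0.5,0],[60,0,-0.4,0,0],[60,0,-0.4,0,0],[60,0,-0.4,0,0],[60,0,0,0,0],[60,0,0,0,0]])

```text
clock: 8.38
position: [0.6101, 0.1566, 0.1376]
ee_rot: [-3.131, 0.248, 0.0]
force: [-0.3, 0.4, -0.3]
width: 0.599
gripper_force: 0.0
```

```bash
cat > noz.py <<'E'
from h import *
for n in ["top"]:
    p,d,K,T=shot(n)
    C=cloud(d,K,T); P=C.reshape(-1,3)
    o=np.array([.5773,.1878]);ex=np.array([.9873,-.1587]);ey=np.array([.1587,.9873])
    X=(P[:,:2]-o)@ex;Y=(P[:,:2]-o)@ey
    for s in (1,-1):
        m=(abs(Y-s*.045)<.006)&(P[:,2]>.067)&(P[:,2]<.078)&(X<.05)&(X>-.13); print(n,s,m.sum(),np.sort(X[m]).round(3))
cv2.imwrite("pics/t2.png",cv2.resize(p[90:230,80:300,::-1],(792,504),interpolation=cv2.INTER_CUBIC))
E
python3 noz.py
```

```text
top 1 3 [-0.107 -0.101 -0.097]
top -1 0 []
```

View pics/t2.png

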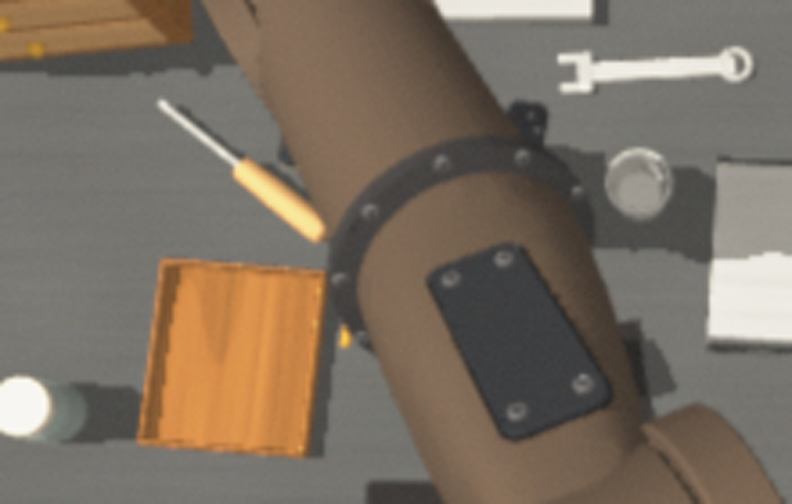

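The arm blocks the top view, but nozzle 1's tip shows at (345,338). That is coupler x of about -107 mm, so it has popped. Next is sleeve 2.

>>> apply_moves(commands=[[60,-0.253,-0.287,0,0],[60,0,0,-0.3,0],[60,0,0,-0.5,0],[60,0,0,-0.5,0],[60,0,0,-0.28,0],[60,0,0,0,0],[40,0,0,0,0],[25,0,0,0,0],[15,0,0,0,0],[15,0,0,0,0],[15,0,0,0,0]])

```text
clock: 9.8
position: [0.5957, 0.139, 0.0433]
ee_rot: [-3.132, 0.249, -0.002]
force: [-1.0, -1.6, 6.5]
width: 0.322
gripper_force: 40.0
```

>>> apply_moves(commands=[[15,0.06,-0.01,0,0],[15,0.06,-0.01,0,0],[15,0.06,-0.01,0,0],[15,0.05,-0.007,0,0],[15,0,0,0,0],[15,0,0,0,0],[15,0,0,0,0],[15,0,0,0,0],[15,0,0,0,0],[15,0,0,0,0],[15,0,0,0,0],[15,0,0,0,0]])

```text
clock: 11.3
position: [0.6056, 0.1374, 0.0431]
ee_rot: [3.131, -0.247, -0.008]
force: [-14.2, -1.1, 17.8]
width: 0.32
gripper_force: 40.0
```

>>> apply_moves(commands=[[60,0,0,0,0],[60,0,0,0,0],[60,0,0,0,0],[60,-0.1,0.016,0.4,0],[60,-0.1,0.016,0.7,0],[60,-0.4,0.2,0.6,0],[60,-0.5,0.2,0.5,0],[60,-0.5,0.2,0.5,0],[60,-0.3,0.2,0.3,0],[60,0,0,0,0],[60,0,0,0,0]])

```text
clock: 12.68
position: [0.4955, 0.186, 0.222]
ee_rot: [3.131, -0.25, -0.0]
force: [-0.2, 0.1, -0.6]
width: 0.6
gripper_force: 0.0
```

```bash
sed -i 's/\["top"\]/["wrist"]/; s/np.sort(X\[m\]).round(3)/X[m].min(),X[m].max(),np.median(Y[m]),np.histogram(X[m],20)/; s/^cv2.*/cv2.imwrite("pics\/t3.png",cv2.resize(p[:,:,::-1],(800,600),interpolation=cv2.INTER_CUBIC))/' noz.py; python3 noz.py; python3 -c "
from h import *
print(observe()['position'])"
```

```text
wrist 1 1179 -0.0940212792228979 0.049955169629820835 0.04483179802127337 (array([  6,  42,  58,  77,  70,  73,  77,  77,  68,  55,   0,   1,   1,
        50,  74,  84,  93,  98,  66, 109]), array([-0.09402128, -0.08682246, -0.07962363, -0.07242481, -0.06522599,
       -0.05802717, -0.05082834, -0.04362952, -0.0364307 , -0.02923188,
       -0.02203305, -0.01483423, -0.00763541, -0.00043659,  0.00676223,
        0.01396106,  0.02115988,  0.0283587 ,  0.03555752,  0.04275635,
        0.04995517]))
wrist -1 1171 -0.09036298679689787 0.04999101146406326 -0.04499024973154247 (array([  9,  58,  64,  67,  76,  70,  76,  76,  67,  34,   0,   1,  13,
        36,  82,  84,  90,  89,  71, 108]), array([-0.09036299, -0.08334529, -0.07632759, -0.06930989, -0.06229219,
       -0.05527449, -0.04825679, -0.04123909, -0.03422139, -0.02720369,
       -0.02018599, -0.01316829, -0.00615059,  0.00086711,  0.00788481,
        0.01490251,  0.02192021,  0.02893791,  0.03595561,  0.04297331,
        0.04999101]))
[0.49543958 0.18575572 0.22160828]
```

View pics/t3.png

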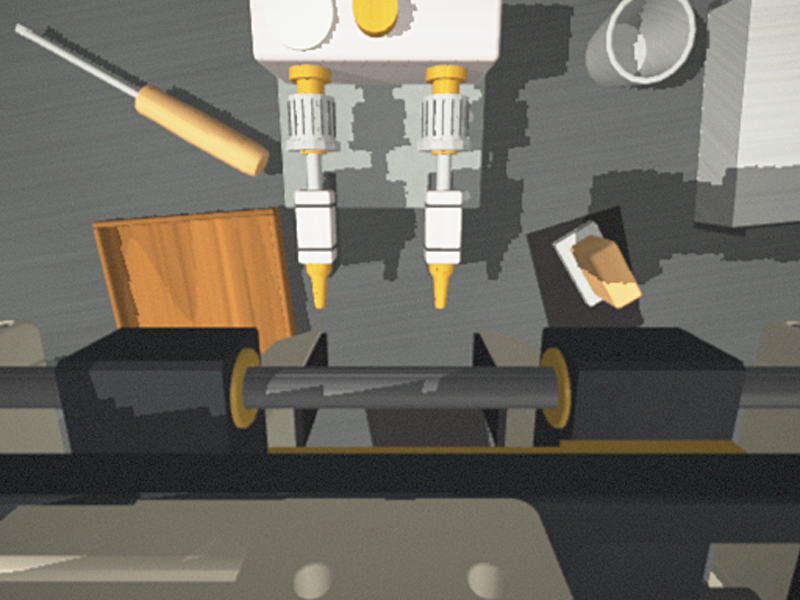

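Both nozzles are popped, with grips at (316,228) and (442,228), and both sleeves are forward. I'll grip nozzle 1 first.

>>> apply_moves(commands=[[50,0.4,0.5,-0.3,0],[50,0.275,0.4,-0.5,0],[50,0,0,-0.6,0],[50,0,0,-0.6,0],[50,0,0,-0.5,0],[50,0,0,-0.327,0],[50,0,0,0,0],[50,0,0,0,0],[30,0,0,0,0],[10,0,0,0,0],[10,0,0,0,0],[10,0,0,0,0]])

```text
clock: 14.22
position: [0.5357, 0.2407, 0.0534]
ee_rot: [-3.132, 0.249, -0.001]
force: [-0.4, -1.1, 5.7]
width: 0.257
gripper_force: 40.0
```

>>> apply_moves(commands=[[10,-0.274,0.044,0,0],[10,-0.274,0.044,0,0],[10,-0.275,0.044,0,0],[10,0,0,0.3,0],[10,0,0,0.6,0],[10,-0.042,0.589,0.1,0.05],[10,-0.042,0.589,0,0.05],[10,-0.042,0.589,0,0.05],[10,-0.042,0.588,0,0],[10,0,0,0,0],[10,0,0,0,0]])

```text
clock: 15.6
position: [0.4756, 0.389, 0.1129]
ee_rot: [3.137, -0.131, -0.001]
force: [0.2, 0.3, -1.2]
width: 0.255
gripper_force: 40.0
```

>>> apply_moves(commands=[[10,0,0,-0.6,0],[10,0,0,-0.6,0],[10,0,0,-0.4,0],[10,0,0,-0.09,0],[10,0,0,0,0],[10,0,0,0,0],[38,0,0,0,0],[38,0,0,0,0],[38,0,0,0.3,0],[38,0,0,0.7,0],[38,0,0,0.8,0],[38,0,0,0.4,0]])

```text
clock: 17.1
position: [0.4768, 0.3912, 0.1478]
ee_rot: [-3.136, 0.13, -0.005]
force: [0.3, 0.4, -1.3]
width: 0.383
gripper_force: 0.0
```

>>> apply_moves(commands=[[50,0.125,-0.667,0,-0.03],[50,0.125,-0.667,0,-0.03],[50,0.125,-0.667,0,-0.03],[50,0.125,-0.667,0,-0.03],[50,0.125,-0.667,0,-0.029],[50,0.125,-0.667,0,0],[50,0,0,0,0],[50,0,0,0,0]])

```text
clock: 18.1
position: [0.5211, 0.1506, 0.1445]
ee_rot: [-3.131, 0.247, -0.002]
force: [-0.4, 0.8, 0.5]
width: 0.501
gripper_force: 0.0
```

>>> apply_moves(commands=[[50,0,0,-0.5,0],[50,0,0,-0.5,0],[50,0,0,-0.4,0],[50,0,0,-0.12,0],[50,0,0,0,0],[30,0,0,0,0],[10,0,0,0,0],[10,0,0,0,0],[10,0,0,0,0],[10,0,0,0,0]])

```text
clock: 19.35
position: [0.5215, 0.15, 0.053]
ee_rot: [-3.131, 0.248, -0.002]
force: [-1.6, -0.0, 6.7]
width: 0.257
gripper_force: 40.0
```

>>> apply_moves(commands=[[10,-0.274,0.044,0,0],[10,-0.274,0.044,0,0],[10,-0.275,0.044,0,0],[10,0,0,0.3,0],[10,0,0,0.7,0],[10,0,0.588,0.1,0.05],[10,0,0.588,0,0.05],[10,0,0.588,0,0.05],[10,-0.01,0.588,0,0],[10,0,0.588,0,0],[10,0,0,0,0],[10,0,0,0,0]])

```text
clock: 20.85
position: [0.4695, 0.3329, 0.1174]
ee_rot: [3.137, -0.129, -0.003]
force: [0.7, -0.5, -2.5]
width: 0.257
gripper_force: 40.0
```

Run:
```python
from h import *
p,d,K,T=shot("side"); 
cv2.imwrite("pics/s3.png",cv2.resize(p[60:260,180:420,::-1],(720,600),interpolation=cv2.INTER_CUBIC))
```

```text
(no output)
```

View pics/s3.png

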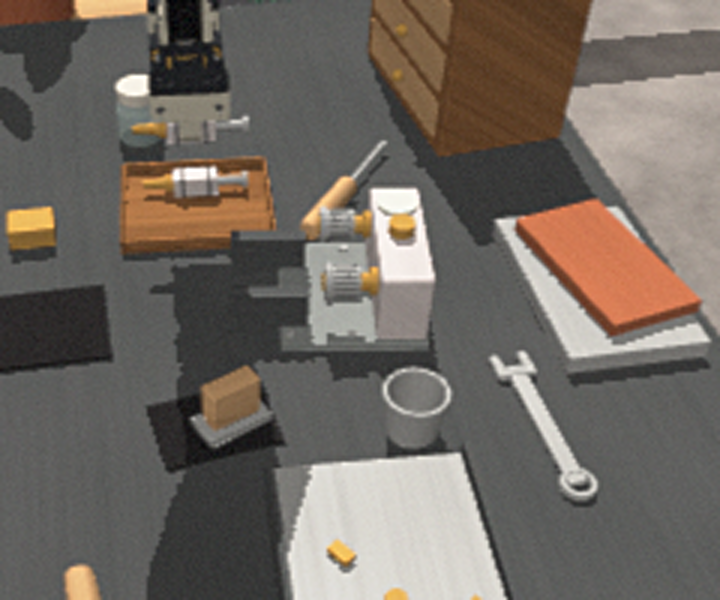

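Nozzle 1 lies flat at (195,182) toward the tray's far side. Nozzle 2 is held level above the tray at (190,130).

>>> apply_moves(commands=[[10,0,0,-0.6,0],[10,0,0,-0.6,0],[10,0,0,-0.4,0],[10,0,0,-0.15,0],[10,0,0,0,0],[10,0,0,0,0],[38,0,0,0,0],[38,0,0,0,0],[38,0,0,0.3,0],[38,0,0,0.7,0],[38,0,0,0.8,0],[38,0,0,0.8,0]])

```text
clock: 22.4
position: [0.4709, 0.3343, 0.1723]
ee_rot: [-3.138, 0.129, -0.001]
force: [0.9, -0.3, 0.1]
width: 0.377
gripper_force: 0.0
```

>>> apply_moves(commands=[[60,-0.03,-0.3,0.5,0],[60,-0.03,-0.7,0.3,0],[60,-0.03,-0.7,0.3,0],[60,-0.03,-0.7,0.3,0],[60,-0.03,-0.7,0.3,0],[60,-0.03,-0.7,0.3,0],[60,-0.03,-0.7,0.3,0],[60,-0.03,-0.7,0.3,0],[60,-0.03,-0.8,0.3,0],[60,-0.03,-0.8,0.3,0],[60,0,0,0,0],[60,0,0,0,0]])

```text
clock: 23.9
position: [0.4527, -0.0729, 0.362]
ee_rot: [-3.138, 0.129, -0.001]
force: [0.4, 0.8, -0.2]
width: 0.6
gripper_force: 0.0
```

```bash
cat > chips.py <<'E'
from h import *
import sys
p,d,K,T=shot("wrist");C=cloud(d,K,T);Z=C[...,2]
cv2.imwrite(f"pics/{sys.argv[1]}.png",cv2.resize(p[...,::-1],(800,600),interpolation=cv2.INTER_CUBIC))
print(observe()["position"],observe()["clock"])
hs=cv2.cvtColor(p,cv2.COLOR_RGB2HSV)
y=(hs[...,1]>110)&(hs[...,2]>70)&(hs[...,0]>8)&(hs[...,0]<35)&(C[...,0]>.44)&(C[...,0]<.68)&(C[...,1]<-.05)&(C[...,1]>-.46)&(Z<.06)
n,l,st,ce=cv2.connectedComponentsWithStats(y.astype(np.uint8))
for i in range(1,n):
    if st[i,4]>15:
        w=C[l==i]; c=(w.min(0)+w.max(0))/2; v=c[:2]-np.array([.5563,-.197]); a=np.deg2rad(-3.4)
        print("chip",st[i,4],np.median(w,0).round(4),(ce[i]/.64).round())
def rect(m,n):
    if m.sum()<5: print(n,"none"); return
    r=cv2.minAreaRect(C[m][:,:2].astype(np.float32)); print(n,m.sum(),np.round(r[0],4),np.round(r[1],4),round(r[2],2),np.median(Z[m]).round(4))
b=(C[...,0]>.36)&(C[...,0]<.56)&(C[...,1]>-.05)&(C[...,1]<.10)
rect(b&(Z>.052)&(Z<.065),"grip top"); rect(b&(Z>.0115)&(Z<.018),"foot")
b=(C[...,0]>.44)&(C[...,0]<.70)&(C[...,1]>-.46)&(C[...,1]<-.04)
rect(b&(Z>.042)&(Z<.049),"slab top"); rect(b&(Z>.054)&(Z<.064),"rails"); rect(b&(Z>.035),"all")
E
python3 chips.py w5
```

```text
[ 0.45273804 -0.07242883  0.36162663] 23.95
chip 89 [ 0.6065 -0.2234  0.0524] [543.  70.]
chip 91 [ 0.598  -0.2744  0.0523] [594.  74.]
chip 104 [ 0.5511 -0.2078  0.0526] [527. 131.]
chip 97 [ 0.5211 -0.1601  0.0527] [480. 166.]
chip 104 [ 0.4954 -0.261   0.0524] [579. 184.]
grip top 412 [0.4641 0.0275] [0.0497 0.0222] 22.84 0.0573
foot 265 [0.4642 0.0276] [0.064  0.0358] 23.13 0.0143
slab top 16408 [ 0.5529 -0.2446] [0.3509 0.1702] 86.44 0.0455
rails 1567 [ 0.5562 -0.1897] [0.2392 0.1704] 86.52 0.0594
all 82686 [ 0.5356 -0.2314] [0.3767 0.2066] 86.54 0.4524
```

View pics/w5.png

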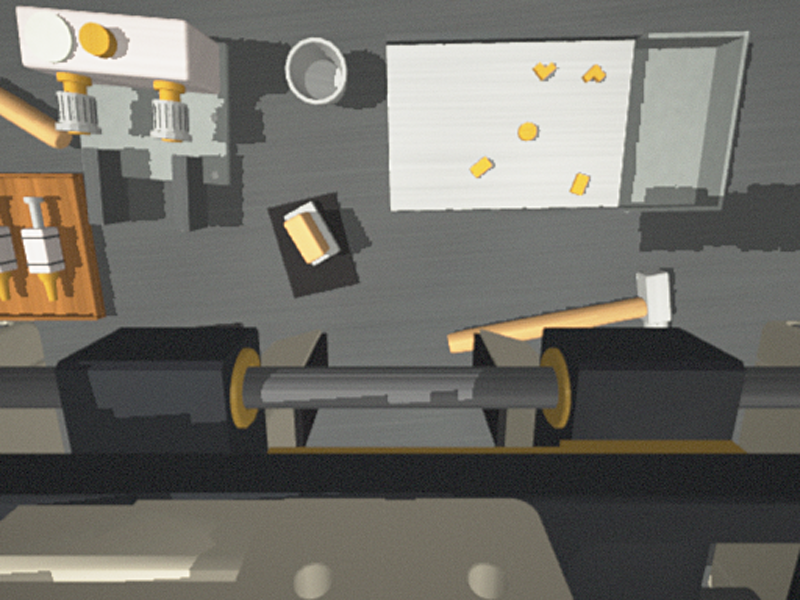

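The slab holds five chips, at (543,70), (594,74), (527,131), (480,166) and (579,184), and nozzle 2 lies in the tool tray at (42,245). The scraper's measured size fits: at (.464,.028), yaw 23°.

>>> apply_moves(commands=[[60,0.048,0.417,-0.3,0.243],[60,0.048,0.417,-0.6,0.243],[60,0.048,0.417,-0.6,0.243],[60,0.048,0.417,-0.6,0.242],[60,0,0,-0.7,0],[60,0,0,-0.7,0],[60,0,0,-0.7,0],[60,0,0,0,0],[60,0,0,0,0]], newtons=50)

```text
clock: 25.08
position: [0.4651, 0.0272, 0.1105]
ee_rot: [-3.077, -0.63, -0.002]
force: [0.2, -0.1, 0.6]
width: 0.6
gripper_force: 0.0
```

>>> apply_moves(commands=[[60,-0.015,0.006,-0.5,0],[60,0,0,-0.5,0],[60,0,0,-0.4,0],[60,0,0,-0.11,0],[60,0,0,0,0],[40,0,0,0,0],[20,0,0,0,0],[10,0,0,0,0],[10,0,0,0,0],[10,0,0,0,0],[10,0,0,0,0]])

```text
clock: 26.45
position: [0.4637, 0.0266, 0.0189]
ee_rot: [3.078, 0.628, 0.0]
force: [-0.8, -0.1, 5.8]
width: 0.235
gripper_force: 49.9
```

>>> apply_moves(commands=[[10,0,0,0.4,0],[10,0,0,0.7,0],[10,0,0,0.75,0],[10,0.383,-0.497,0,-0.155],[10,0.383,-0.497,0,-0.155],[10,0.383,-0.497,0,-0.155],[10,0.383,-0.497,0,-0.155],[10,0.383,-0.497,0,-0.155],[10,0.383,-0.497,0,-0.155],[10,0,0,0,0],[10,0,0,0,0]])

```text
clock: 27.82
position: [0.6008, -0.1516, 0.129]
ee_rot: [-3.139, 0.096, 0.003]
force: [0.3, 0.3, -1.9]
width: 0.239
gripper_force: 49.9
```

Run:
```python
from h import *
p,d,K,T=shot("side"); C=cloud(d,K,T);Z=C[...,2]
cv2.imwrite("pics/s4.png",cv2.resize(p[170:384,220:420,::-1],(560,600),interpolation=cv2.INTER_CUBIC))
hs=cv2.cvtColor(p,cv2.COLOR_RGB2HSV)
y=(hs[...,1]>110)&(hs[...,2]>70)&(hs[...,0]>8)&(hs[...,0]<35)&(C[...,0]>.44)&(C[...,0]<.68)&(C[...,1]<-.05)&(C[...,1]>-.46)&(Z<.06)
n,l,st,ce=cv2.connectedComponentsWithStats(y.astype(np.uint8))
for i in range(1,n):
    if st[i,4]>8:
        w=np.median(C[l==i],0); v=w[:2]-[.5562,-.1897]; print(st[i,4],w.round(4),"slab",(v@[.9982,-.0607]).round(4),(v@[.0607,.9982]).round(4))
```

```text
44 [ 0.5222 -0.163   0.0518] slab -0.0355 0.0246
50 [ 0.5529 -0.2099  0.0518] slab -0.0021 -0.0204
41 [ 0.6081 -0.2266  0.0515] slab 0.054 -0.0337
44 [ 0.5998 -0.2743  0.0516] slab 0.0486 -0.0818
55 [ 0.4966 -0.2634  0.0521] slab -0.055 -0.0772
```

View pics/s4.png

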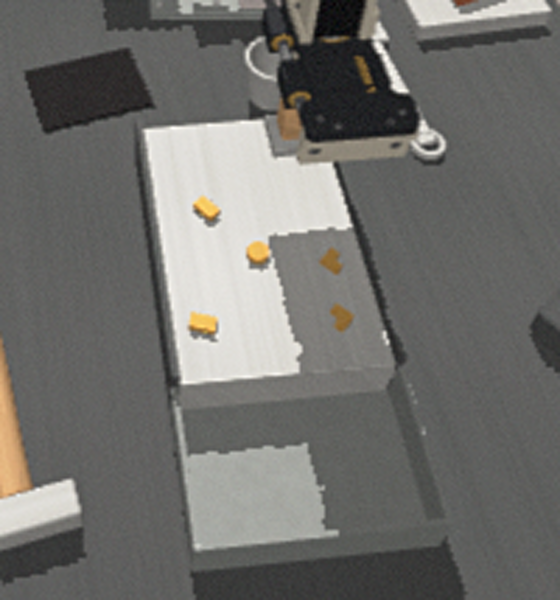

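The scraper is held above the start of lane A and the five chips are unmoved. I'm lowering it.

>>> apply_moves(commands=[[10,0,0,-0.5,0],[10,0,0,-0.4,0],[10,0,0,-0.22,0],[10,0,0,0,0],[10,0,0,0,0]])

```text
clock: 28.5
position: [0.6021, -0.1522, 0.0635]
ee_rot: [3.14, -0.097, 0.002]
force: [0.1, -0.7, -2.4]
width: 0.235
gripper_force: 49.9
```

>>> apply_moves(commands=[[10,0,0,-0.03,0],[10,-0.016,-0.27,0,0],[10,-0.016,-0.27,0,0],[10,-0.016,-0.27,0,0],[10,-0.016,-0.27,0,0],[10,-0.017,-0.27,0,0],[10,-0.017,-0.27,0,0],[10,-0.017,-0.27,0,0],[10,-0.017,-0.27,0,0],[10,-0.016,-0.27,0,0],[10,-0.016,-0.27,0,0],[10,0,0,0,0]])

```text
clock: 30.0
position: [0.5911, -0.3166, 0.0606]
ee_rot: [3.139, -0.102, -0.0]
force: [0.2, 0.0, -1.4]
width: 0.24
gripper_force: 49.9
```

>>> apply_moves(commands=[[10,0,0,0.5,0],[10,-0.091,0.601,0,0],[10,-0.091,0.601,0,0],[10,-0.091,0.601,0,0],[10,-0.091,0.601,0,0],[10,0,0,0,0],[10,0,0,0,0],[10,0,0,-0.3,0],[10,0,0,-0.2,0],[10,0,0,0,0],[10,0,0,0,0]])

```text
clock: 31.38
position: [0.5693, -0.1704, 0.0597]
ee_rot: [-3.14, 0.099, 0.002]
force: [-0.4, -0.0, -2.3]
width: 0.234
gripper_force: 50.0
```

Run:
```python
from h import *
p,d,K,T=shot("side"); C=cloud(d,K,T);Z=C[...,2]
hs=cv2.cvtColor(p,cv2.COLOR_RGB2HSV)
y=(hs[...,1]>110)&(hs[...,2]>70)&(hs[...,0]>8)&(hs[...,0]<35)&(C[...,0]>.44)&(C[...,0]<.68)&(C[...,1]<-.05)&(C[...,1]>-.46)&(Z<.06)
n,l,st,ce=cv2.connectedComponentsWithStats(y.astype(np.uint8))
for i in range(1,n):
    if st[i,4]>8:
        w=np.median(C[l==i],0); v=w[:2]-[.5562,-.1897]; print(st[i,4],w.round(4),"slab",(v@[.9982,-.0607]).round(4),(v@[.0607,.9982]).round(4))
v=observe()["position"][:2]-[.5562,-.1897];print((v@[.9982,-.0607]).round(4),(v@[.0607,.9982]).round(4))
```

```text
43 [ 0.5224 -0.1628  0.0516] slab -0.0354 0.0248
26 [ 0.5516 -0.2143  0.0513] slab -0.0031 -0.0248
55 [ 0.4968 -0.2634  0.0517] slab -0.0548 -0.0772
89 [ 0.6109 -0.3319  0.0164] slab 0.0632 -0.1386
0.012 0.0202
```

>>> apply_moves(commands=[[10,-0.016,-0.263,0,0],[10,-0.016,-0.263,0,0],[10,-0.016,-0.263,0,0],[10,-0.016,-0.263,0,0],[10,-0.016,-0.263,0,0],[10,-0.016,-0.263,0,0],[10,-0.016,-0.263,0,0],[10,-0.016,-0.263,0,0],[10,-0.016,-0.263,0,0],[10,0,0,0,0]])

```text
clock: 32.67
position: [0.5607, -0.3142, 0.0606]
ee_rot: [3.139, -0.102, -0.0]
force: [-0.6, 0.0, -2.0]
width: 0.239
gripper_force: 50.0
```

>>> apply_moves(commands=[[10,0,0,0.5,0],[10,-0.121,0.525,0,0],[10,-0.121,0.525,0,0],[10,-0.121,0.525,0,0],[10,-0.121,0.525,0,0],[10,-0.121,0.525,0,0],[10,-0.121,0.525,0,0],[10,0,0,0,0],[10,0,0,0,0],[10,0,0,-0.3,0],[10,0,0,-0.19,0],[10,0,0,0,0]])

```text
clock: 34.17
position: [0.517, -0.1236, 0.0604]
ee_rot: [-3.14, 0.099, 0.003]
force: [0.7, 0.1, -2.5]
width: 0.239
gripper_force: 50.0
```

>>> apply_moves(commands=[[10,-0.016,-0.258,0,0],[10,-0.016,-0.258,0,0],[10,-0.016,-0.258,0,0],[10,-0.016,-0.258,0,0],[10,-0.016,-0.258,0,0],[10,-0.016,-0.258,0,0],[10,-0.016,-0.258,0,0],[10,-0.016,-0.258,0,0],[10,-0.016,-0.258,0,0],[10,-0.016,-0.258,0,0],[10,-0.016,-0.258,0,0],[10,-0.016,-0.258,0,0]])

```text
clock: 35.67
position: [0.506, -0.3099, 0.0613]
ee_rot: [3.14, -0.098, -0.0]
force: [0.6, 0.1, -1.6]
width: 0.236
gripper_force: 50.0
```

>>> apply_moves(commands=[[10,0,0,0,0],[10,0,0,0.5,0],[10,-0.1,0.5,0.4,0],[10,-0.1,0.5,0.4,0],[10,-0.1,0.5,0.4,0],[10,-0.1,0.5,0,0],[10,-0.1,0.5,0,0],[10,0,0,0,0]])

```text
clock: 36.67
position: [0.4758, -0.1555, 0.1636]
ee_rot: [-3.139, 0.09, 0.0]
force: [0.2, -0.6, -1.1]
width: 0.237
gripper_force: 50.0
```

```bash
cat > side.py <<'E'
from h import *
p,d,K,T=shot("side"); C=cloud(d,K,T);Z=C[...,2]
cv2.imwrite("pics/s5.png",cv2.resize(p[170:384,220:420,::-1],(560,600),interpolation=cv2.INTER_CUBIC))
hs=cv2.cvtColor(p,cv2.COLOR_RGB2HSV)
y=(hs[...,1]>110)&(hs[...,2]>50)&(hs[...,0]>8)&(hs[...,0]<35)&(C[...,0]>.44)&(C[...,0]<.68)&(C[...,1]<-.05)&(C[...,1]>-.46)&(Z<.06)
n,l,st,ce=cv2.connectedComponentsWithStats(y.astype(np.uint8))
for i in range(1,n):
    if st[i,4]>8:
        w=np.median(C[l==i],0); v=w[:2]-[.5562,-.1897]; print(st[i,4],w.round(4),"slab",(v@[.9982,-.0607]).round(4),(v@[.0607,.9982]).round(4))
E
python3 side.py
```

```text
49 [ 0.6177 -0.3323  0.0153] slab 0.07 -0.1386
45 [ 0.5453 -0.3273  0.0186] slab -0.0025 -0.1381
61 [ 0.5194 -0.3304  0.0109] slab -0.0282 -0.1427
64 [ 0.4949 -0.3294  0.0106] slab -0.0527 -0.1431
55 [ 0.6027 -0.3448  0.011 ] slab 0.0558 -0.152
```

View pics/s5.png

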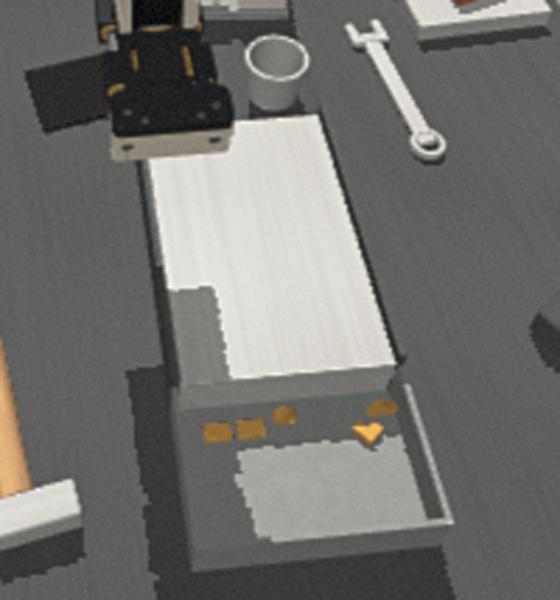

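All five chips are in the grey tray, at (217,431), (250,428), (285,415), (380,408) and (368,432), and the slab is clear. I'm returning the scraper to its mat.

>>> apply_moves(commands=[[10,-0.069,0.612,0,0.1],[10,-0.069,0.612,0,0.1],[10,-0.069,0.612,0,0.1],[10,-0.069,0.612,0,0.1],[10,-0.069,0.612,0,0.1],[10,0,0,-0.5,0],[10,0,0,-0.7,0],[10,0,0,-0.6,0],[10,0,0,0,0],[10,0,0,0,0]])

```text
clock: 37.98
position: [0.4564, 0.0246, 0.0563]
ee_rot: [3.128, 0.294, 0.002]
force: [-0.1, 0.6, -0.6]
width: 0.238
gripper_force: 50.0
```

>>> apply_moves(commands=[[10,0,0.03,-0.4,0],[10,0,0,-0.15,0],[10,0,0,-0.04,0],[10,0,0,0,0],[10,0,0,0,0]])

```text
clock: 38.6
position: [0.4559, 0.0266, 0.0205]
ee_rot: [3.128, 0.294, 0.002]
force: [-0.2, -0.4, -1.7]
width: 0.242
gripper_force: 50.0
```

>>> apply_moves(commands=[[10,0,0,-0.025,0],[10,0,0,0,0],[60,0,0,0,0],[60,0,0,0,0],[60,0,0,0,0],[60,0,0,0.4,0],[60,0,0,0.7,0],[60,-0.2,0,0.8,0],[60,-0.2,0,0.8,0],[60,-0.2,-0.3,0.8,0],[60,-0.2,-0.3,0.8,0],[60,0,0,0,0]])

```text
clock: 40.1
position: [0.4087, -0.0105, 0.2797]
ee_rot: [3.127, 0.29, 0.01]
force: [0.1, 0.2, -0.1]
width: 0.599
gripper_force: 0.0
```

```bash
python3 chips.py w6; python3 side.py; python3 -c "
from h import *
print(observe()['position'])"
```

```text
[ 0.40799452 -0.00992184  0.27778575] 40.15
grip top 644 [0.4556 0.0275] [0.0491 0.0214] 10.12 0.0573
foot 430 [0.4557 0.0276] [0.0629 0.0352] 10.31 0.0145
slab top 23354 [ 0.5515 -0.2219] [0.3065 0.1652] 86.46 0.0455
rails 1619 [ 0.5564 -0.189 ] [0.2399 0.1709] 86.46 0.0594
all 33395 [ 0.5449 -0.1988] [0.1937 0.3308] 3.92 0.046
49 [ 0.6177 -0.3317  0.0156] slab 0.07 -0.138
46 [ 0.5449 -0.3274  0.0187] slab -0.0029 -0.1381
61 [ 0.5199 -0.331   0.0109] slab -0.0276 -0.1432
65 [ 0.4957 -0.3287  0.0108] slab -0.052 -0.1424
54 [ 0.6031 -0.3445  0.0111] slab 0.0563 -0.1517
[ 0.40743343 -0.00954703  0.27650136]
```

View pics/w6.png

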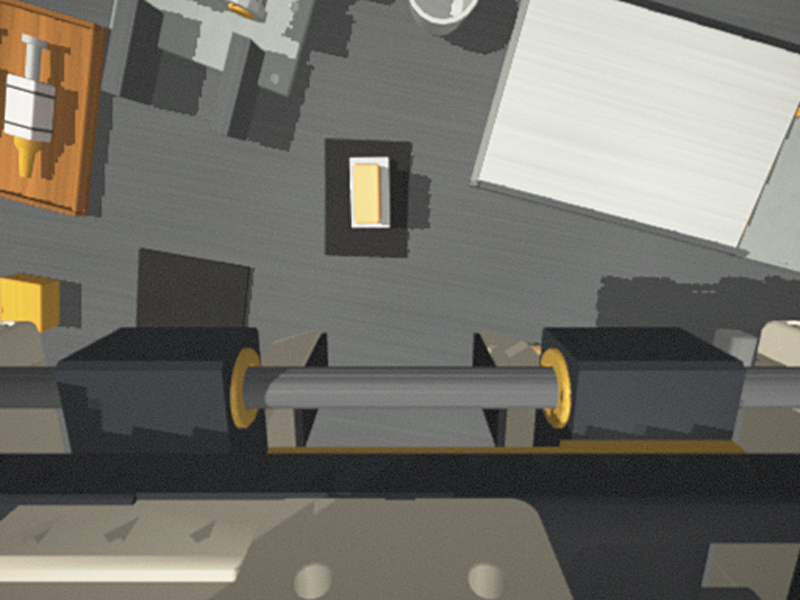

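The scraper stands upright on its mat at (370,192), 7 mm from the mat's centre. The slab is clear, nozzle 2 lies flat at (30,105), and both nozzles were seen in the tray earlier.

```bash
python3 -c "
from cell import arm
print(arm.sign_off())"
```

```text
the job is handed in; nothing more can be done
None
```

The job is handed in (verdict not shown): both nozzles lie in the tool tray with the sleeves forward, all five chips are in the chip tray, and the scraper stands upright on its mat.

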